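# Flip the finished job's tag

## Task

Three case pans stand on the dental-lab bench, each with a hinged flip tag in front of it; the pan that holds the horseshoe-shaped plaster cast is finished. With a fingertip, gently and without pinching or picking anything up, push that pan's tag right over its hinge so that it lies fully down on the pan's side and shows its other face (the ring). Leave the other two tags as they are, and do not move the casts or anything else on the bench.

Things in the scene. Friction and masses are not known exactly. Their poses are not given: they have to be found in the camera images.
- station_a: The left (+y) job station: a fixed aluminium base plate (330 x 84 x 8 mm) with a flip tag at its near end and an open grey case pan at its far end. Origin: at table level, straight under the tag's hinge; x axis along the plate towards its pan, y across it (along the hinge), z up
- tag_a_hinge (a point): Middle of the tag's hinge, 55 mm above the table. Two posts carry it (12 mm along the station's x, 6 mm thick, tops at 63 mm), centred at y = +-36 mm. Rest blocks (10 x 24 mm, tops at 52 mm) stand at x = +-62 mm, under where the tag lies
- tag_a (a joint): Angle (rad) of this station's tag: 0 = lies level towards the station's -x (near side), 1.57 = long end straight up, 3.14 = flipped over, level towards +x (pan side), against its stop. The hinge is stiff (0.04 N m friction: 1 to 2 N at the short end): the tag stays at whatever angle it is left and does not fall. Starts between 0 and 0.25
- tag_a_tip (a point): Middle of the far edge of the tag's long end. The tag is a flat white paddle, 110 x 56 x 4 mm, about 45 g: the long end reaches 75 mm from the hinge, the short thumb end 35 mm on the hinge's other side. Pressing the short end down raises the long end, up to about 1 rad. One face has a straight bar (up at 0), the other a ring (up once flipped)
- pan_a (a point): Centre of the inner floor of this station's case pan (outside 110 x 120 mm, 4 mm walls, rim 26 mm above the table), 175 mm along the station's x from its origin, 12 mm above the table
- station_b: The middle job station: a fixed aluminium base plate (330 x 84 x 8 mm) with a flip tag at its near end and an open grey case pan at its far end. Origin: at table level, straight under the tag's hinge; x axis along the plate towards its pan, y across it (along the hinge), z up
- tag_b_hinge (a point): Middle of the tag's hinge, 55 mm above the table. Two posts carry it (12 mm along the station's x, 6 mm thick, tops at 63 mm), centred at y = +-36 mm. Rest blocks (10 x 24 mm, tops at 52 mm) stand at x = +-62 mm, under where the tag lies
- tag_b (a joint): Angle (rad) of this station's tag: 0 = lies level towards the station's -x (near side), 1.57 = long end straight up, 3.14 = flipped over, level towards +x (pan side), against its stop. The hinge is stiff (0.04 N m friction: 1 to 2 N at the short end): the tag stays at whatever angle it is left and does not fall. Starts between 0 and 0.25
- tag_b_tip (a point): Middle of the far edge of the tag's long end. The tag is a flat white paddle, 110 x 56 x 4 mm, about 45 g: the long end reaches 75 mm from the hinge, the short thumb end 35 mm on the hinge's other side. Pressing the short end down raises the long end, up to about 1 rad. One face has a straight bar (up at 0), the other a ring (up once flipped)
- pan_b (a point): Centre of the inner floor of this station's case pan (outside 110 x 120 mm, 4 mm walls, rim 26 mm above the table), 175 mm along the station's x from its origin, 12 mm above the table
- station_c: The right (-y) job station: a fixed aluminium base plate (330 x 84 x 8 mm) with a flip tag at its near end and an open grey case pan at its far end. Origin: at table level, straight under the tag's hinge; x axis along the plate towards its pan, y across it (along the hinge), z up
- tag_c_hinge (a point): Middle of the tag's hinge, 55 mm above the table. Two posts carry it (12 mm along the station's x, 6 mm thick, tops at 63 mm), centred at y = +-36 mm. Rest blocks (10 x 24 mm, tops at 52 mm) stand at x = +-62 mm, under where the tag lies
- tag_c (a joint): Angle (rad) of this station's tag: 0 = lies level towards the station's -x (near side), 1.57 = long end straight up, 3.14 = flipped over, level towards +x (pan side), against its stop. The hinge is stiff (0.04 N m friction: 1 to 2 N at the short end): the tag stays at whatever angle it is left and does not fall. Starts between 0 and 0.25
- tag_c_tip (a point): Middle of the far edge of the tag's long end. The tag is a flat white paddle, 110 x 56 x 4 mm, about 45 g: the long end reaches 75 mm from the hinge, the short thumb end 35 mm on the hinge's other side. Pressing the short end down raises the long end, up to about 1 rad. One face has a straight bar (up at 0), the other a ring (up once flipped)
- pan_c (a point): Centre of the inner floor of this station's case pan (outside 110 x 120 mm, 4 mm walls, rim 26 mm above the table), 175 mm along the station's x from its origin, 12 mm above the table
- arch_center (a point): Middle of the loose horseshoe-shaped plaster cast (a whole dental arch, 60 x 64 mm, 22 mm high, open in the middle); it lies in one of the three pans and marks the finished job
- quadrant_center (a point): Middle of the loose short straight plaster cast with four teeth (50 x 18 x 22 mm), in another pan
- puck_center (a point): Middle of the loose round plaster puck (54 mm across, 18 mm high), in another pan
- bur_pot: Bystander: small amber jar, 32 mm across, 48 mm high, between two stations; loose, origin at its underside
- dappen: Bystander: small white cup, 34 mm across, 28 mm high, between two stations; loose, origin at its underside
- acrylic_jar: Bystander: white jar with black cap, 64 mm across, 75 mm high; loose, origin at its underside
- mixing_bowl: Bystander: rubber bowl, 110 mm across, 60 mm high; loose, origin at its underside
- spatula: Bystander: spatula, 190 mm long, lying flat; loose, origin at its underside
- pumice_jar: Bystander: white jar, 80 mm across, 120 mm high; loose, origin at its underside
There are look-alikes about, which are no part of the job. Leave any yellow look-alike of the part that bears arch_center alone.

How it is judged:
At the end, for the whole second after the job is handed in: The tag of the station whose pan holds the horseshoe cast stands at more than 2.97 rad (within 10 degrees of fully flipped) and at rest; the long ends of the other two tags are within 25 mm of where they began (((horizontal distance between arch_center and pan_a below 0.05 m and value of joint tag_a above 2.97 rad and velocity of joint tag_a below 0.05 rad/s and distance of each of tag_b_tip, tag_c_tip from where it was at the start of the episode below 0.025 m) or (horizontal distance between arch_center and pan_b below 0.05 m and value of joint tag_b above 2.97 rad and velocity of joint tag_b below 0.05 rad/s and distance of each of tag_a_tip, tag_c_tip from where it was at the start of the episode below 0.025 m) or (horizontal distance between arch_center and pan_c below 0.05 m and value of joint tag_c above 2.97 rad and velocity of joint tag_c below 0.05 rad/s and distance of each of tag_a_tip, tag_b_tip from where it was at the start of the episode below 0.025 m))); the robot touches nothing.
It fails at once if a station or its tag was pinched or pushed hard (over 35 N by the fingers; a light push needs under 5 N) (contact force between the fingers and station_a above 35 N or contact force between the fingers and station_b above 35 N or contact force between the fingers and station_c above 35 N).
It fails at once if another station's tag was turned (its long end moved more than 40 mm) ((horizontal distance between arch_center and pan_a below 0.05 m and distance of tag_b_tip from where it was at the start of the episode above 0.04 m) or (horizontal distance between arch_center and pan_a below 0.05 m and distance of tag_c_tip from where it was at the start of the episode above 0.04 m) or (horizontal distance between arch_center and pan_b below 0.05 m and distance of tag_a_tip from where it was at the start of the episode above 0.04 m) or (horizontal distance between arch_center and pan_b below 0.05 m and distance of tag_c_tip from where it was at the start of the episode above 0.04 m) or (horizontal distance between arch_center and pan_c below 0.05 m and distance of tag_a_tip from where it was at the start of the episode above 0.04 m) or (horizontal distance between arch_center and pan_c below 0.05 m and distance of tag_b_tip from where it was at the start of the episode above 0.04 m)).
It fails at once if a plaster cast was lifted or moved more than 25 mm (distance of any of arch_center, quadrant_center, puck_center from where it was at the start of the episode above 0.025 m).
It fails at once if a bystander was lifted, carried or pushed more than 30 mm (distance of any of bur_pot, dappen, acrylic_jar, mixing_bowl, spatula, pumice_jar from where it was at the start of the episode above 0.03 m).
It fails at once if a bystander was tipped over (angle between any of bur_pot, dappen, acrylic_jar, mixing_bowl, spatula, pumice_jar's own z axis and vertical above 0.6 rad).
It also fails if it takes over 42 s, if anything falls off the work surface, if the arm or the gripper's body presses on something with over 40 N, if the wrist force passes 120 N, or if a joint passes its speed limit or range.

## Robot

A 6-joint arm with a two-finger parallel gripper is mounted at the origin on the work surface. World frame = base frame: x ahead of the robot, y to its left, z up, the work surface at z = 0. Lengths are in m, angles in rad, forces in N, time in s.
With the tool pointing down it reaches from about 0.225 to 0.725 m from the base axis. Payload 3.1 kg.
Tool frame: the origin (TCP) lies at the very end of the fingers, on their centre line; the grasp point (between the pads) lies hold_point_z behind it (hold_point_z is the distance from the TCP to the grasp point, in m); z points along the fingers, y is the line along which they close (so a half turn about z gives the same grasp; the last joint's range is limited). The gripper opens to 85 mm and grips with 20 to 120 N. Pads are 22 mm wide; open, the fingers measure 114 mm over their backs; the gripper's body (76 mm by 85 mm) begins 54 mm behind the grasp point. The pads swing forward as they close: fully open they stand 13 mm farther back than shut.
Start: joints at [1.116, 0.048, 0.099, 1.622, 0, 1.443], TCP at [0.169, 0.497, 0.231] pointing down, gripper open.
Joint ranges: [-2.91, 2.91], [-0.99, 1.94], [-1.21, 1.42], [-2.12, 2.29], [-1.49, 1.47], [-3.14, 3.14]. Speed limits (rad/s): [2.79, 2.79, 3.14, 3.14, 3.14, 3.14].

## Interface

Orientations are given as [roll, pitch, yaw] about the fixed x, y, z axes, in that order (R = Rz(yaw) Ry(pitch) Rx(roll)).
In Python, from rig import * gives the robot as it stands.
- The arm moves only by the tool jog_arm, never from a script. Its argument "plan" is a list of rows, each an object with "dp": the shift along the tool's x, y, z in m, a list of three; "roll": the turn about the tool's z in degrees; "jaw": the closure, from 0 (fully open) to 1 (shut). In form: [{"dp": [tx, ty, tz], "roll": roll, "jaw": jaw}, ...]. A call has 1 to 20 rows; each row shifts and turns the commanded pose from where the row before left it, along the tool's axes as they then stand; what a row does not reach is not made up. A row lasts 1/8 s, in which the tool goes at most 62.5 mm and 10.7 degrees, less where a joint would pass 70% of its speed; a pose out of reach is approached as far as the arm can. A call with a gripper value outside its range is refused whole. The fingers move at their own pace and stop on an object; "force" is the grip in N (left out, the last holds). Time passes only in rows, so rows that do not move let the fingers close. It gives the time, the measured TCP pose, the force, the opening and the grip force at its end, in the units of the state.
- state(): the state, without advancing time (a new reading comes with each control period).
- grab_frame(name): name is "scene" or "top"; returns the picture (384x512x3 uint8, blue, green, red); there is no depth.
- camera_info(name): a dict with "fx", "fy", "cx", "cy" (pixels), "rvec" (rotation vector, rad) and "tvec" (3), from world to camera coordinates, as OpenCV has them. Camera axes: x right, y down, z forward; pixel columns grow to the right and rows downward; lengths in m; the calibration is good to about 2 mm. A picture is of the moment at which its call begins. camera_info takes no time and is no camera call.
- job_done(): hands the job in; it is judged then, once.
The state is a dict: "clock": time; "qpos": joint angles; "dq": joint speeds; "effort": joint torques, N m; "tcp_pos": TCP position; "orientation": TCP orientation; "force": force on the tool from outside, world axes, zero at the start; "wrist_torque": the same for the moment, N m; "gripper_width": opening from 0.0 (shut) to 1.0 (fully open); "gripper_force": force on a finger pad.
Only numpy, scipy, OpenCV 4.12 (cv2) and the standard library are available. Lean on these libraries where they do the work, as an engineer would, in place of code of your own. Each camera call takes 0.05 s, during which the arm holds its last target. There are 200 camera calls.

## Working session

There is one attempt and no reset: what is moved stays moved. The work goes in short steps, Python scripts to look and compute and a tool call to move; the robot and the scene stay as the last step left them, time stands still between calls to the robot, and variables do not carry over. Pictures are saved under pics/ and viewed, at most 10 in all, crops included, and the job is handed in when it is done.

Besides the shell and the picture viewer there is one more tool, called after "Call:" as name([rows], argument=value, ...), one row to a line, values as JSON. jog_arm: Moves the arm, as the interface text tells. Its arguments: {"type":"object","properties":{"plan":{"type":"array","items":{"type":"object","properties":{"dp":{"type":"array","items":{"type":"number"}},"roll":{"type":"number"},"jaw":{"type":"number"}}}},"force":{"type":"number"}},"required":["plan"]}

```bash
mkdir -p pics
python3 - <<'E'
from rig import *
import cv2
for n in ("scene","top"):
    im=grab_frame(n); cv2.imwrite(f"pics/{n}0.png",im); print(n,camera_info(n))
a=[cv2.imread(f"pics/{n}0.png") for n in("scene","top")]
s=state(); print(s)
E
```

```text
scene {'fx': 453.54276133267786, 'fy': 453.54276133267786, 'cx': 257.7738869879108, 'cy': 187.69484246636802, 'rvec': array([ 0.80438751,  2.53982636, -1.10178851]), 'tvec': array([ 0.43911738, -0.14132447,  1.49565423])}
top {'fx': 400.8773190147148, 'fy': 400.8773190147148, 'cx': 249.99701473376638, 'cy': 190.10499229365837, 'rvec': array([ 2.14575828, -2.11025894,  0.21880797]), 'tvec': array([-0.03207792,  0.53120122,  1.38373972])}
{'clock': 0.1, 'qpos': array([1.11618406e+00, 4.86809780e-02, 9.77521336e-02, 1.62202365e+00,
       1.93645428e-05, 1.44301720e+00]), 'dq': array([-0.00103765, -0.00172666,  0.00413664,  0.00104554,  0.00110442,
       -0.00141063]), 'effort': array([ 2.60373890e-03, -3.39852691e+01,  3.20934749e+01,  1.58806506e-02,
       -1.35047426e-04,  1.78836990e-05]), 'tcp_pos': array([0.16829633, 0.49670201, 0.23023081]), 'orientation': array([-3.13945653e+00, -2.93970389e-04,  2.81475918e+00]), 'force': array([ 0.00614871, -0.56902722, -0.36156322]), 'wrist_torque': array([ 0.05181852,  0.04855926, -0.00225079]), 'gripper_force': 0.0, 'gripper_width': 0.9999407111817781}
```

View pics/scene0.png

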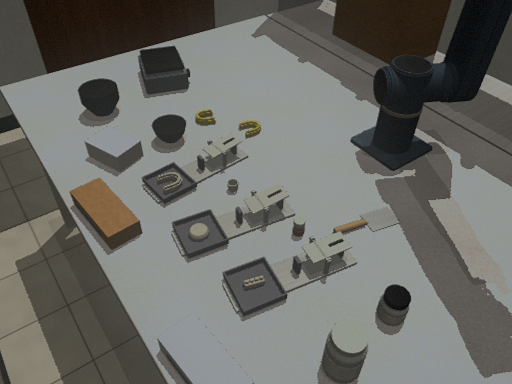

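View pics/top0.png

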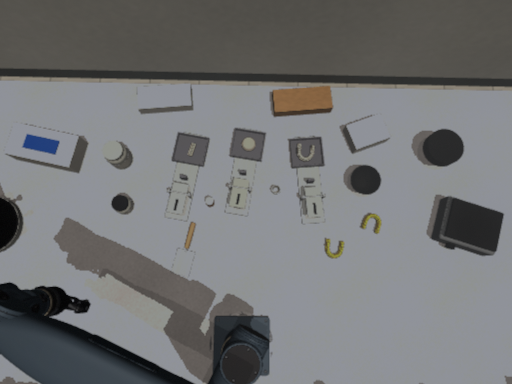

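The top view shows pans at (190,149), (248,144) and (306,152), holding the straight quadrant, the round puck and the white horseshoe. The two yellow horseshoes at (334,248) and (372,222) lie loose on the bench and are decoys. The white arch in the right-hand pan fits, so its tag is at about (312,205). I'll confirm with one enlarged crop and measure the station.

```bash
cat > h.py <<'E'
import cv2,numpy as np
from rig import *
def ray(n,u,v):
    c=camera_info(n);R=cv2.Rodrigues(c['rvec'])[0]
    d=R.T@np.array([(u-c['cx'])/c['fx'],(v-c['cy'])/c['fy'],1]);return -R.T@c['tvec'],d
def onz(n,u,v,z):
    o,d=ray(n,u,v);return o+d*(z-o[2])/d[2]
def px(n,p):
    c=camera_info(n);K=np.array([[c['fx'],0,c['cx']],[0,c['fy'],c['cy']],[0,0,1]])
    return cv2.projectPoints(np.float64([p]),c['rvec'],c['tvec'],K,None)[0].ravel()
E
python3 - <<'E'
from h import *
for u,v,z in((306,152,.012),(306,152,.026),(312,205,.055),(248,144,.026),(190,149,.026),(334,248,.01),(275,189,.03)): print(u,v,onz('top',u,v,z).round(3))
a=cv2.imread('pics/top0.png')[125:235,270:345]; b=cv2.imread('pics/scene0.png')[125:210,135:255]
a=cv2.resize(a,None,fx=5,fy=5,interpolation=cv2.INTER_CUBIC);b=cv2.resize(b,None,fx=3.5,fy=3.5,interpolation=cv2.INTER_CUBIC)
o=np.zeros((550,800,3),np.uint8);o[:550,:375]=a;o[:b.shape[0],378:378+b.shape[1]]=b
cv2.imwrite('pics/crop.png',o)
# pan mask: dark in top
im=cv2.imread('pics/top0.png');g=im.max(2)
m=(g<95).astype(np.uint8);m[:, :160]=0;m[:125]=0;m[180:]=0;m[:,335:]=0
m=cv2.morphologyEx(m,cv2.MORPH_CLOSE,np.ones((9,9)))
for c in cv2.findContours(m,0,2)[0]:
    if cv2.contourArea(c)>400: print(cv2.minAreaRect(c))
E
```

```text
306 152 [ 0.689 -0.232  0.012]
306 152 [ 0.685 -0.23   0.026]
312 205 [ 0.481 -0.244  0.055]
248 144 [ 0.711 -0.013  0.026]
190 149 [0.688 0.201 0.026]
334 248 [ 0.333 -0.329  0.01 ]
275 189 [ 0.541 -0.114  0.03 ]
((305.8429870605469, 152.14381408691406), (29.268362045288086, 33.326019287109375), 86.18592071533203)
((190.15650939941406, 149.00665283203125), (32.240638732910156, 29.61400604248047), 11.888657569885254)
((247.21620178222656, 144.20269775390625), (31.400205612182617, 28.934221267700195), 9.462321281433105)
```

View pics/crop.png

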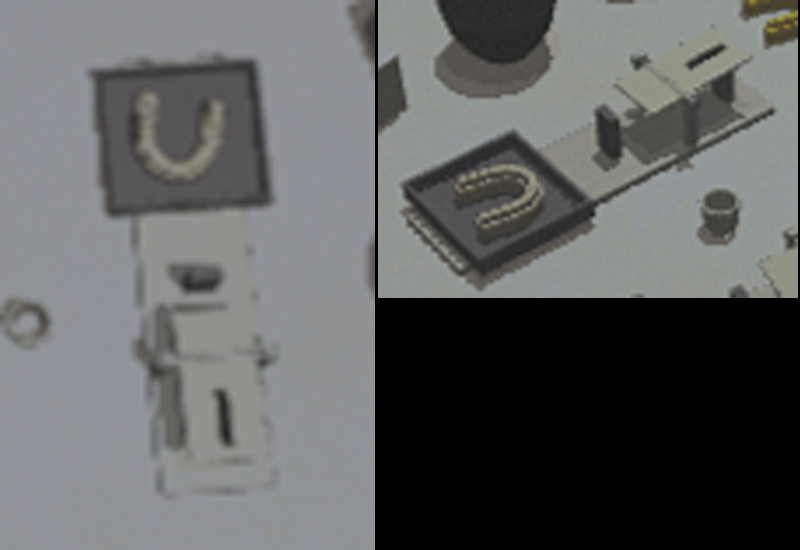

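The crop confirms it: the white horseshoe lies in the station_c pan. Its tag has the bar face up, with post tops at top pixels of about (298,195) and (323,196), and the tag spans about (305,186) to (321,218).

Run:
```python
from h import *
P=lambda u,v,z:onz('top',270+(u+.5)/5-.5,125+(v+.5)/5-.5,z)
for n,q in dict(postL=(142,350,.06),postR=(264,354,.06),shL=(175,309,.055),shR=(228,306,.055),hinL=(182,355,.057),hinR=(242,355,.057),farL=(187,464,.06),farR=(253,460,.06),baseNL=(160,492,.008),baseNR=(274,487,.008)).items(): print(n,P(*q).round(4))
pan=onz('top',305.9,152.1,.02);print('pan',pan.round(4))
ba=(P(160,492,.008)+P(274,487,.008))/2;print('near edge mid',ba)
x=pan-ba;x[2]=0;L=np.linalg.norm(x);x/=L;print('yaw',np.degrees(np.arctan2(x[1],x[0])),'L',L)
h=pan-.175*x;h[2]=.055;print('hinge from pan',h, px('scene',h),px('top',h))
hp=(P(142,350,.06)+P(264,354,.06))/2;print('hinge from posts',hp)
# tip heights via scene: tag far edge corners in scene crop
S=lambda u,v:(135+(u-378+.5)/3.5-.5,125+(v+.5)/3.5-.5)
for n,s,t in (('far near-cam corner',(752,62),(187,464)),('far far corner',(712,28),(253,460)),('short L',(660,112),(175,309)),('short R',(616,84),(228,306))):
    o1,d1=ray('scene',*S(*s));o2,d2=ray('top',270+(t[0]+.5)/5-.5,125+(t[1]+.5)/5-.5)
    A=np.c_[d1,-d2];k=np.linalg.lstsq(A,o2-o1,rcond=None)[0]
    p,q=o1+k[0]*d1,o2+k[1]*d2;print(n,((p+q)/2).round(4),np.linalg.norm(p-q).round(4))
```

```text
postL [ 0.5168 -0.194   0.06  ]
postR [ 0.5154 -0.2809  0.06  ]
shL [ 0.548  -0.2186  0.055 ]
shR [ 0.5509 -0.2567  0.055 ]
hinL [ 0.5142 -0.2229  0.057 ]
hinR [ 0.515  -0.2658  0.057 ]
farL [ 0.4358 -0.2251  0.06  ]
farR [ 0.4394 -0.2717  0.06  ]
baseNL [ 0.4215 -0.2134  0.008 ]
baseNR [ 0.4266 -0.2966  0.008 ]
pan [ 0.6859 -0.2302  0.02  ]
near edge mid [ 0.42403552 -0.25499631  0.008     ]
yaw 5.412881758182382 L 0.2630808272927743
hinge from pan [ 0.51172357 -0.24668745  0.055     ] [218.4579622  147.52410573] [312.57119946 196.50089409]
hinge from posts [ 0.51609672 -0.23746318  0.06      ]
far near-cam corner [ 0.4379 -0.2273  0.0547] 0.0039
far far corner [ 0.4437 -0.2752  0.0639] 0.0124
short L [ 0.5454 -0.2164  0.056 ] 0.0061
short R [ 0.5539 -0.2592  0.0595] 0.0101
```

Station c measures hinge ≈ (0.514, -0.243), yaw ≈ 5°, tag nearly level. I'll shut the jaws, align the tool and move above the short end.

Call:
jog_arm([
  {"dp": [0,0,0],"roll": -8,"jaw": 1},
  {"dp": [0,0,0],"roll": -8,"jaw": 1},
  {"dp": [0,0,0],"roll": -8,"jaw": 1},
  {"dp": [-0.019,-0.048,0],"roll": 0,"jaw": 1},
  {"dp": [-0.019,-0.048,0],"roll": 0,"jaw": 1},
  {"dp": [-0.019,-0.048,0],"roll": 0,"jaw": 1},
  {"dp": [-0.019,-0.048,0],"roll": 0,"jaw": 1},
  {"dp": [-0.019,-0.048,0],"roll": 0,"jaw": 1},
  {"dp": [-0.019,-0.048,0],"roll": 0,"jaw": 1},
  {"dp": [-0.019,-0.048,0],"roll": 0,"jaw": 1},
  {"dp": [-0.019,-0.048,0],"roll": 0,"jaw": 1},
  {"dp": [-0.019,-0.048,0],"roll": 0,"jaw": 1},
  {"dp": [-0.019,-0.048,0],"roll": 0,"jaw": 1},
  {"dp": [-0.019,-0.048,0],"roll": 0,"jaw": 1},
  {"dp": [-0.019,-0.048,0],"roll": 0,"jaw": 1},
  {"dp": [-0.019,-0.048,0],"roll": 0,"jaw": 1},
  {"dp": [-0.019,-0.048,0],"roll": 0,"jaw": 1},
  {"dp": [-0.019,-0.048,0],"roll": 0,"jaw": 1},
  {"dp": [-0.019,-0.048,0],"roll": 0,"jaw": 1},
])

```text
clock: 2.48
tcp_pos: [0.5422, -0.241, 0.2306]
orientation: [3.141, -0.001, -3.05]
force: [0.1, 0.4, 1.3]
gripper_width: -0.007
gripper_force: 0.0
```

Call:
jog_arm([
  {"dp": [0,0,0.04]},
  {"dp": [0,0,0.04]},
  {"dp": [0,0,0.04]},
  {"dp": [0,0,0.03]},
  {"dp": [0,0,0]},
])

```text
$.plan[0]: bad value
```

Run:
```python
from h import *
print(state()['tcp_pos'],px('scene',state()['tcp_pos']))
b=grab_frame('scene')[90:215,135:285];cv2.imwrite('pics/c2.png',cv2.resize(b,None,fx=4.5,fy=4.5,interpolation=cv2.INTER_CUBIC))
```

```text
[ 0.54223548 -0.24104864  0.23059016] [207.31614161 101.67475565]
```

View pics/c2.png

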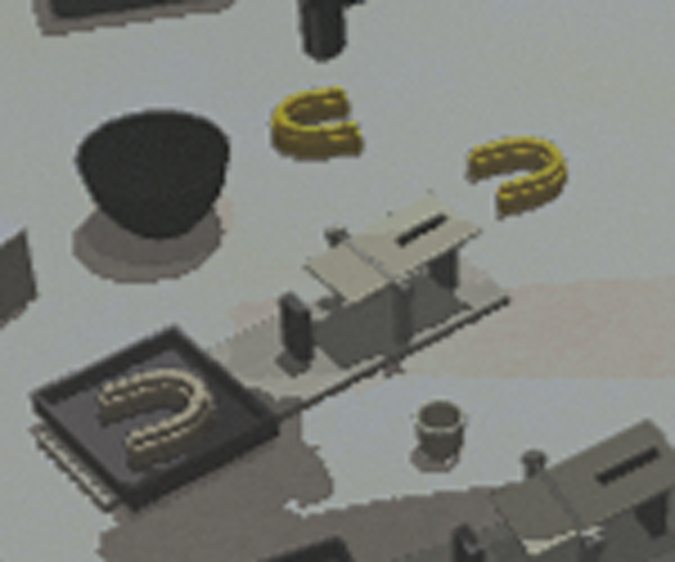

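The picture shows the closed fingertip at crop (322,58), matching the TCP projection (325,53), with the tag untouched and near level. Rows need all their fields, so I'll send the descent again in full.

Call:
jog_arm([
  {"dp": [0,0,0.04],"roll": 0,"jaw": 1},
  {"dp": [0,0,0.04],"roll": 0,"jaw": 1},
  {"dp": [0,0,0.04],"roll": 0,"jaw": 1},
  {"dp": [0,0,0.03],"roll": 0,"jaw": 1},
  {"dp": [0,0,0.01],"roll": 0,"jaw": 1},
  {"dp": [0,0,0.005],"roll": 0,"jaw": 1},
  {"dp": [0,0,0.005],"roll": 0,"jaw": 1},
  {"dp": [0,0,0.005],"roll": 0,"jaw": 1},
  {"dp": [0,0,0.005],"roll": 0,"jaw": 1},
])

```text
clock: 3.65
tcp_pos: [0.5426, -0.2401, 0.0524]
orientation: [-3.14, 0.002, -3.05]
force: [-1.9, 0.4, 2.8]
gripper_width: 0.001
gripper_force: 1.4
```

Call:
jog_arm([
  {"dp": [0,0,0.004],"roll": 0,"jaw": 1},
  {"dp": [0,0,0.004],"roll": 0,"jaw": 1},
  {"dp": [0,0,0.004],"roll": 0,"jaw": 1},
  {"dp": [0,0,0.003],"roll": 0,"jaw": 1},
  {"dp": [0,0,0],"roll": 0,"jaw": 1},
])

```text
clock: 4.28
tcp_pos: [0.5419, -0.2395, 0.0357]
orientation: [3.141, -0.0, -3.049]
force: [0.5, -0.0, -0.0]
gripper_width: 0.002
gripper_force: 0.5
```

Run:
```python
from h import *
b=grab_frame('scene')[90:215,135:285];cv2.imwrite('pics/c3.png',cv2.resize(b,None,fx=4.5,fy=4.5,interpolation=cv2.INTER_CUBIC))
```

```text
(no output)
```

View pics/c3.png

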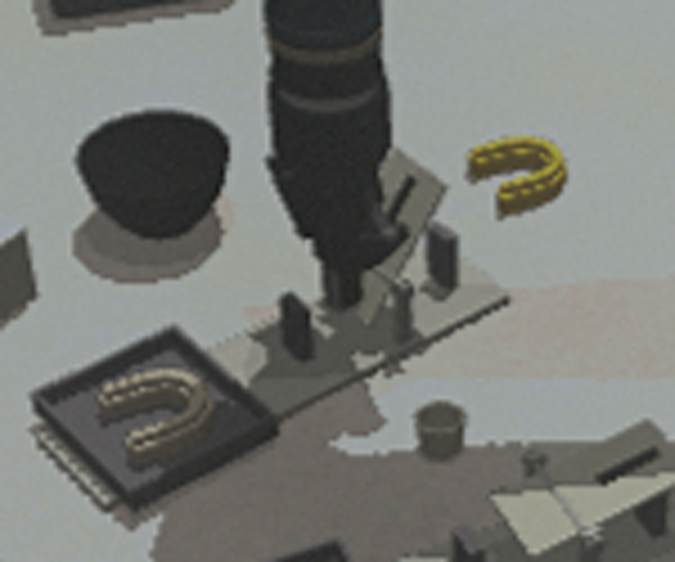

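The short end is pressed down and the long end stands up at roughly 50°. I'll press a little more, lift over and come round to the near side.

Call:
jog_arm([
  {"dp": [0,0,0.003],"roll": 0,"jaw": 1},
  {"dp": [0,0,0.002],"roll": 0,"jaw": 1},
  {"dp": [0,0,-0.02],"roll": 0,"jaw": 1},
  {"dp": [0,0,-0.05],"roll": 0,"jaw": 1},
  {"dp": [0,0,-0.05],"roll": 0,"jaw": 1},
  {"dp": [0,0,-0.05],"roll": 0,"jaw": 1},
  {"dp": [0.03,0,0],"roll": 0,"jaw": 1},
  {"dp": [0.05,0,0],"roll": 0,"jaw": 1},
  {"dp": [0.05,0,0],"roll": 0,"jaw": 1},
  {"dp": [0,0,0.04],"roll": 0,"jaw": 1},
  {"dp": [0,0,0.04],"roll": 0,"jaw": 1},
  {"dp": [0,0,0.03],"roll": 0,"jaw": 1},
  {"dp": [0,0,0],"roll": 0,"jaw": 1},
])

```text
clock: 5.95
tcp_pos: [0.4096, -0.2494, 0.0877]
orientation: [3.136, -0.006, -3.05]
force: [0.0, 0.4, 0.4]
gripper_width: 0.003
gripper_force: 0.0
```

Run:
```python
from h import *
b=grab_frame('scene')[90:215,135:285];cv2.imwrite('pics/c4.png',cv2.resize(b,None,fx=4.5,fy=4.5,interpolation=cv2.INTER_CUBIC))
```

```text
(no output)
```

View pics/c4.png

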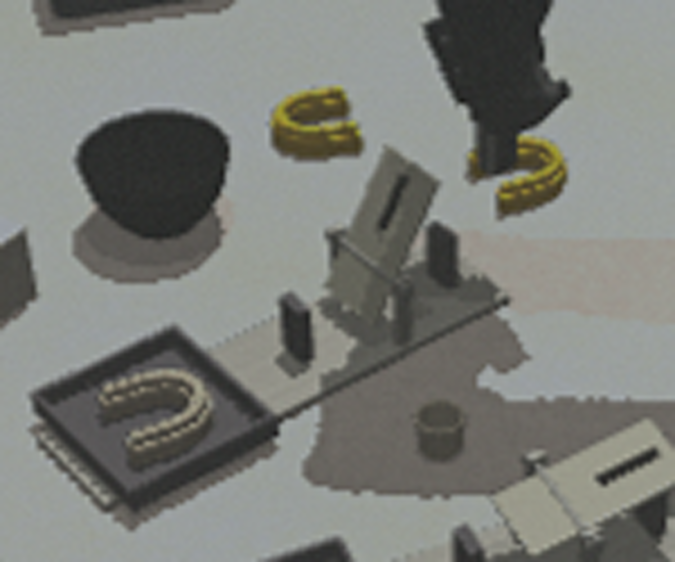

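The tag stands at about 60° leaning near-side, with its far edge at crop (415,165). The finger is behind it, clear, at crop (495,170). Now I push it over in an arc.

Call:
jog_arm([
  {"dp": [-0.03,0,0],"roll": 0,"jaw": 1},
  {"dp": [-0.015,0,0],"roll": 0,"jaw": 1},
  {"dp": [-0.009,0,0],"roll": 0,"jaw": 1},
  {"dp": [-0.009,0,0],"roll": 0,"jaw": 1},
  {"dp": [-0.009,0,0],"roll": 0,"jaw": 1},
  {"dp": [-0.009,0,0],"roll": 0,"jaw": 1},
  {"dp": [-0.009,0,0],"roll": 0,"jaw": 1},
  {"dp": [-0.009,0,0],"roll": 0,"jaw": 1},
  {"dp": [-0.009,0,0],"roll": 0,"jaw": 1},
  {"dp": [0,0,0],"roll": 0,"jaw": 1},
])

```text
clock: 7.25
tcp_pos: [0.5208, -0.2414, 0.0912]
orientation: [3.141, 0.001, -3.049]
force: [-0.9, 0.7, -0.4]
gripper_width: -0.0
gripper_force: 0.0
```

Call:
jog_arm([
  {"dp": [-0.006,0,0.004],"roll": 0,"jaw": 1},
  {"dp": [-0.006,0,0.004],"roll": 0,"jaw": 1},
  {"dp": [-0.004,0,0.004],"roll": 0,"jaw": 1},
  {"dp": [-0.004,0,0.004],"roll": 0,"jaw": 1},
  {"dp": [-0.003,0,0.004],"roll": 0,"jaw": 1},
  {"dp": [-0.003,0,0.004],"roll": 0,"jaw": 1},
  {"dp": [-0.002,0,0.004],"roll": 0,"jaw": 1},
  {"dp": [-0.001,0,0.003],"roll": 0,"jaw": 1},
  {"dp": [0,0,0],"roll": 0,"jaw": 1},
])

```text
clock: 8.38
tcp_pos: [0.5489, -0.2388, 0.0599]
orientation: [3.141, -0.0, -3.049]
force: [-0.7, -0.5, 0.4]
gripper_width: 0.002
gripper_force: 0.0
```

Run:
```python
from h import *
print(state()['tcp_pos'],state()['force'])
b=grab_frame('scene')[90:215,135:285];cv2.imwrite('pics/c5.png',cv2.resize(b,None,fx=4.5,fy=4.5,interpolation=cv2.INTER_CUBIC))
```

```text
[ 0.54888751 -0.23877447  0.05994789] [-0.67685647 -0.53916322  0.40714888]
```

View pics/c5.png

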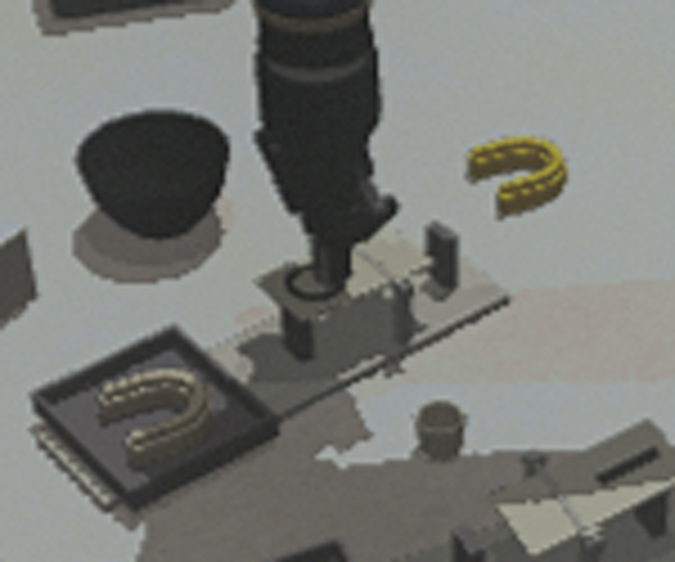

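The tag is over, with the ring showing at crop (315,280). I'll press gently a few mm further to seat it, then check the force.

Call:
jog_arm([
  {"dp": [-0.006,0,0],"roll": 0,"jaw": 1},
  {"dp": [0,0,0.001],"roll": 0,"jaw": 1},
  {"dp": [0,0,0.001],"roll": 0,"jaw": 1},
  {"dp": [0,0,0.001],"roll": 0,"jaw": 1},
  {"dp": [0,0,0],"roll": 0,"jaw": 1},
])

```text
clock: 9.05
tcp_pos: [0.5547, -0.2384, 0.0573]
orientation: [-3.142, -0.0, -3.05]
force: [-0.0, -0.6, 0.9]
gripper_width: -0.0
gripper_force: 0.2
```

Call:
jog_arm([
  {"dp": [0,0,0.001],"roll": 0,"jaw": 1},
  {"dp": [0,0,0.001],"roll": 0,"jaw": 1},
  {"dp": [0,0,0],"roll": 0,"jaw": 1},
])

```text
clock: 9.43
tcp_pos: [0.5548, -0.2385, 0.057]
orientation: [-3.141, 0.0, -3.05]
force: [-1.7, 1.5, 6.7]
gripper_width: 0.001
gripper_force: 3.4
```

The tag is seated on its stop: 6.7 N at z = 0.057, which is the tag's top when level. I'll lift clear and check.

Call:
jog_arm([
  {"dp": [0,0,-0.02],"roll": 0,"jaw": 1},
  {"dp": [0,0,-0.05],"roll": 0,"jaw": 1},
  {"dp": [0,0,-0.05],"roll": 0,"jaw": 1},
  {"dp": [0,0,-0.04],"roll": 0,"jaw": 1},
  {"dp": [0.05,0,0],"roll": 0,"jaw": 1},
  {"dp": [0.05,0,0],"roll": 0,"jaw": 1},
  {"dp": [0.05,0,0],"roll": 0,"jaw": 1},
  {"dp": [0,0,0],"roll": 0,"jaw": 1},
])

```text
clock: 10.42
tcp_pos: [0.4025, -0.2518, 0.2147]
orientation: [3.14, -0.002, -3.053]
force: [1.6, -0.1, 0.1]
gripper_width: -0.003
gripper_force: 0.0
```

Run:
```python
from h import *
print(state()['tcp_pos'],state()['force'])
b=grab_frame('scene')[90:300,130:370];cv2.imwrite('pics/c6.png',cv2.resize(b,None,fx=2.8,fy=2.8,interpolation=cv2.INTER_CUBIC))
```

```text
[ 0.40251076 -0.25180786  0.2147207 ] [ 1.60934095 -0.0715358   0.11349158]
```

View pics/c6.png

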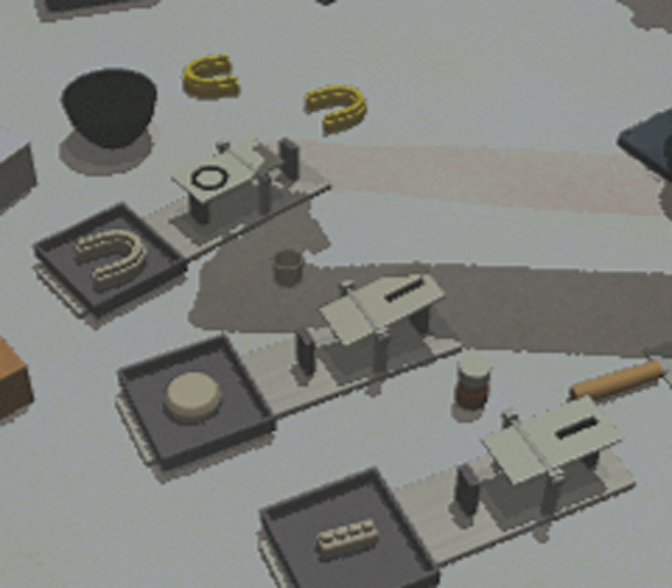

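The finished pan's tag lies level on the pan side with its ring up at crop (210,178). The other two tags still show their bars, and the casts and bystanders are in place.

```bash
python3 -c "
from rig import *
print(job_done())"
```

```text
the job is handed in; nothing more can be done
None
```

The job is handed in: station_c's tag (the horseshoe cast's pan) is flipped fully over with its ring showing, and in the last picture the other tags, the casts and the bystanders in view looked unmoved; no verdict came back.

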